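# Set the carving station's countertop timer

### The arm

A 6-joint arm with a two-finger parallel gripper is mounted at the origin on the work surface. World frame = base frame: x ahead of the robot, y to its left, z up, the work surface at z = 0. Lengths are in m, angles in degrees, forces in N, time in s.
With the tool pointing down it reaches from about 0.375 to 0.9 m from the base axis. Payload 3.1 kg.
Tool frame: the origin (TCP) lies at the very end of the fingers, on their centre line; the grasp point (between the pads) lies 19 mm behind it; x points along the fingers, z is the direction in which the jaws open and shut, and the axes are right-handed (so a half turn about x gives the same grasp; the last joint's range is limited). The gripper opens to 87 mm and grips with 3 to 60 N. Pads are 19 mm wide; open, the fingers measure 117 mm over their backs; the gripper's body (75 mm by 190 mm) begins 51 mm behind the grasp point.
Start: joints at [-77.55, 30.224, 82.088, -0, 67.689, -10.227], TCP at [0.241, -0.577, 0.223] pointing down, gripper open.
Joint ranges: [-176.69, 176.69], [-43.24, 126.21], [12.49, 139.97], [-82, 262], [0, 151.66], [-163.58, 163.58]. Speed limits (degrees/s): [159.86, 159.86, 180, 180, 180, 180].

### API

Orientations are given as a 3x3 rotation matrix whose columns are the frame's x, y, z axes.
In Python, from plant import r gives the robot as it stands.
- The arm moves only by the tool apply_moves, never from a script. Its argument "series" is a list that holds one entry, the list of rows, each a list of 7 numbers: the shift along the tool's x, y, z in m, then the turn, a rotation vector about the tool's x, y, z in rad, then the opening in per cent of the stroke, from 0 (shut) to 100 (fully open). A call has 1 to 20 rows; each row is the pose to reach, as a shift and turn from the pose commanded when the call began, along the tool's axes at that moment; what a row does not reach only later rows make up. A row lasts 1/8 s, in which the tool goes at most 62.5 mm and 10.7 degrees, less where a joint would pass 70% of its speed; a pose out of reach is approached as far as the arm can. A call with a gripper value outside its range is refused whole. The fingers move at their own pace and stop on an object; "grip_force" is the grip in N (left out, the last holds). Time passes only in rows, so rows that repeat a pose let the fingers close. It gives the time, the measured TCP pose, the force and the opening at its end, in the units of the state.
- r.sense(): the state, without advancing time (a new reading comes with each control period).
- r.read_camera(name): name is "scene" or "top" or "wrist"; returns a dict with "img" (400x640x3 uint8, red, green, blue), "range_z" (400x640 float32, m along the optical axis (not along the pixel's ray), 0 where there is no reading), "intrinsics" (3x3 intrinsics, pixels), "rvec" (rotation vector, rad) and "tvec" (3), from world to camera coordinates, as OpenCV has them. Camera axes: x right, y down, z forward; pixel columns grow to the right and rows downward; lengths in m; the calibration is good to about 2 mm. A picture is of the moment at which its call begins.
- r.job_done(): hands the job in, once; it reports no verdict.
The state is a dict: "clock": time; "qpos": joint angles; "qvel": joint speeds; "effort": joint torques, N m; "position": TCP position; "tool_rot": TCP orientation; "ft_force": force on the tool from outside, world axes, zero at the start; "wrist_torque": the same for the moment, N m; "grip_width": finger opening in m.
Only numpy, scipy, OpenCV 4.12 (cv2) and the standard library are available. Lean on these libraries where they do the work, as an engineer would, in place of code of your own. Each camera call takes 0.05 s, during which the arm holds its last target.

### The job

Turn the dial of the small free-standing timer clockwise until its pointer lines up with the long mark at the back of its scale, bearing down firmly but not hard (well under 20 N) while you turn, because the dial is stiff and the light timer otherwise spins round on the board instead. Then press its start button fully down and let go. The timer must stay where it stands, facing as it does, and everything around it is to be left alone.

Things in the scene. Friction and masses are not known exactly. Their poses are not given: they have to be found in the camera images.
- timer: The timer: a loose steel box 126 x 104 mm, top face 44 mm up, about 0.4 kg, on four hard slippery feet on the board. Origin: on the dial's axis, at the underside of the feet; z up, x from the front edge (66 mm away, start button) to the back edge (60 mm away, long mark). Unpressed it resists twisting with only 0.05 to 0.1 N m; with 10 to 19 N of push, best 13 N, it stands still.
- timer_axis (a point): Where the dial's axis leaves the timer's top face, 44 mm above the feet. The dial is a black bar knob, bar 16 mm thick, 40 long, 26 high. It has 8 mm of unmeasured end play: bar underside 11 to 19 mm above this point, top 37 to 45. It slides down with 1 N and stays. A push reaches the timer only at the bottom of the play, through a stiff spring of 14 N per mm (4 mm at most).
- timer_mark (a point): The long raised mark (16 x 4 mm, black) on the white scale on the timer's top, 42 mm behind the dial's axis (timer +x). The rest of the scale has small round dots only.
- dial (a joint): Dial angle, rad, clockwise from above, 0 to 4.2 (stops). The pointer is a thin nose at the foot of the bar knob, 35 mm from the axis. At 0 it and the bar point to the timer's front (-x), at 1.571 to its left (+y), at 3.142 exactly to the long mark (+x). The bar reaches 19 mm from the axis on the pointer's side, 21 mm behind. Stiff (0.18 N m), stays where left.
- start (a joint): Travel of the start button, m, 0 (up) to 0.005 (fully down); a spring returns it: 1.8 N to begin, 4.8 N at the bottom.
- start_top (a point): Centre of the top of the grey round start button, 18 mm across, standing 6.5 mm proud of the timer's top face, 52 mm in front of the dial's axis (timer -x).
- board: The fixed white carving board, 260 x 460 x 12 mm, that the timer stands on. Origin: centre of its underside, on the counter; long side along its y. The timer's weight and your push together must stay under 25 N on it.
- ramekin: Bystander: loose white open cup 68 mm wide, 42 mm high, on the board. Origin: centre of its underside.
- mill: Bystander: loose wooden pepper mill 48 mm wide, 92 mm high, on the board. Origin: centre of its underside.
- oil: Bystander: loose amber bottle 60 mm wide, 170 mm high. Origin: centre of its underside.
- mustard: Bystander: loose jar 60 mm wide, 85 mm high. Origin: centre of its underside.
- ladle: Bystander: loose spoon lying on the counter.
- turner: Bystander: loose spatula lying on the counter.
There are look-alikes about, which are no part of the job. Leave any blue or purple look-alike of the timer alone.

How it is judged:
By the outcome, as a careful person would: the job done as asked, in the order asked, and still so for the second after the job is handed in, with the robot touching nothing.
It also fails if it takes over 64 s, if anything falls off the work surface, if the arm or the gripper's body presses on something with over 40 N, if the wrist force passes 120 N, or if a joint passes its speed limit or range.

## Working session

There is one attempt and no reset: what is moved stays moved. The work goes in short steps, Python scripts to look and compute and a tool call to move; the robot and the scene stay as the last step left them, time stands still between calls to the robot, and variables do not carry over. Pictures are saved under pics/ and viewed, and the job is handed in when it is done.

Besides the shell and the picture viewer there is one more tool, called as a command line: name --argument value ..., lists and objects as JSON in quotes. apply_moves: Moves the arm, as the interface text tells. Its arguments: {"type":"object","properties":{"series":{"type":"array","items":{"type":"array","items":{"type":"array","items":{"type":"number"}}}},"grip_force":{"type":"number"}},"required":["series"]}

```bash
ls; mkdir -p pics; cat > h.py <<'E'
import numpy as np, cv2
from plant import r
def cam(n):
    d=r.read_camera(n); return d
def save(d,f): cv2.imwrite('pics/'+f,d['img'][:,:,::-1])
def ray(d,u,v):
    R=cv2.Rodrigues(np.array(d['rvec'],float))[0]; t=np.array(d['tvec'],float).reshape(3)
    K=np.array(d['intrinsics']); k=np.linalg.inv(K)@[u,v,1]
    return -R.T@t, R.T@k
def onz(d,u,v,z):
    c,k=ray(d,u,v); return c+k*(z-c[2])/k[2]
def pt(d,u,v):
    c,k=ray(d,u,v); return c+k*d['range_z'][int(round(v)),int(round(u))]
def proj(d,p):
    return cv2.projectPoints(np.array(p,float).reshape(-1,1,3),np.array(d['rvec'],float),np.array(d['tvec'],float),np.array(d['intrinsics'],float),None)[0].reshape(-1,2)
E
python3 - <<'E'
from h import *
for n in("scene","top","wrist"):
    d=cam(n); save(d,n+'0.png'); print(n,ray(d,320,200))
print(r.sense())
E
```

```text
pics
scene (array([ 1.09409768, -0.27805616,  1.05402028]), array([-0.52493988,  0.20804521, -0.82544649]))
top (array([0.30994264, 0.00266932, 1.72296429]), array([ 0.09944064, -0.00254927, -0.9950933 ]))
wrist (array([ 0.31518382, -0.54498542,  0.38413246]), array([-0.26222473, -0.12287308, -0.95725782]))
{'clock': 0.15, 'qpos': array([-7.75507309e+01,  3.02681235e+01,  8.21379691e+01, -2.20004727e-04,
        6.76898876e+01, -1.02271928e+01]), 'qvel': array([ 0.08933231, -0.15765646, -0.2719026 ,  0.02712341, -0.06265668,
       -0.09468065]), 'effort': array([ 2.65775116e-04, -4.40431988e+01, -1.76842368e+01,  6.34088041e-02,
        5.52411529e-02, -9.78585695e-05]), 'position': array([ 0.24086111, -0.5761282 ,  0.22179013]), 'tool_rot': array([[-3.64593512e-04,  9.22696039e-01,  3.85528062e-01],
       [ 1.63501518e-03,  3.85528122e-01, -9.22694637e-01],
       [-9.99998597e-01,  2.93935753e-04, -1.64918308e-03]]), 'ft_force': array([-0.06259555, -0.50547413,  0.24590027]), 'wrist_torque': array([ 0.01547892,  0.01955343, -0.0028268 ]), 'grip_width': 0.08710510500714086}
```

View pics/scene0.png

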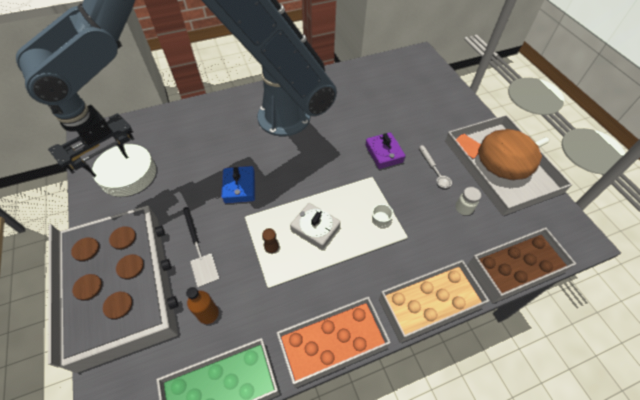

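View pics/top0.png

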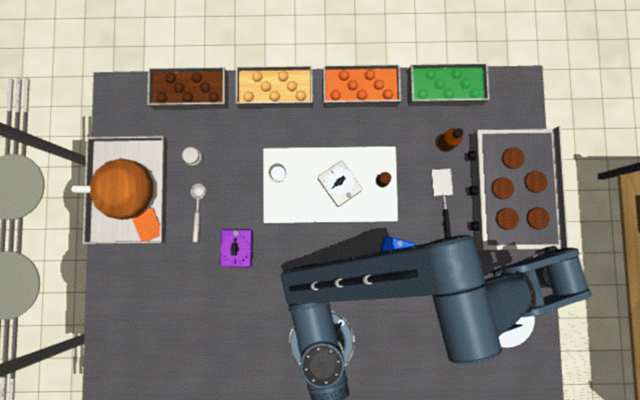

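The white timer stands on the board near top-view pixel (339,183) and scene pixel (316,223). The mill is at top (384,180) and the ramekin at (278,173). Next I zoom in on the timer.

```bash
python3 - <<'E'
from h import *
t=cam("top"); s=cam("scene")
a=cv2.resize(t['img'][150:216,300:400],None,fx=8,fy=8,interpolation=cv2.INTER_CUBIC)
b=cv2.resize(s['img'][195:255,280:360],None,fx=10,fy=10,interpolation=cv2.INTER_CUBIC)
cv2.imwrite('pics/t1.png',a[:,:,::-1]);cv2.imwrite('pics/s1.png',b[:,:,::-1])
print(t['intrinsics'],pt(t,339,183),pt(t,355,195),pt(t,384,180),pt(t,278,173),pt(t,300,210))
E
```

```text
[[501.36238934   0.         317.75593061]
 [  0.         501.36238934 195.3619082 ]
 [  0.           0.           1.        ]] [ 0.5279329  -0.06462698  0.09293811] [ 0.49465936 -0.12091778  0.02805188] [ 0.5348357  -0.21157696  0.09904372] [0.57675137 0.14186376 0.01141642] [0.44783499 0.06737776 0.00823368]
```

View pics/t1.png

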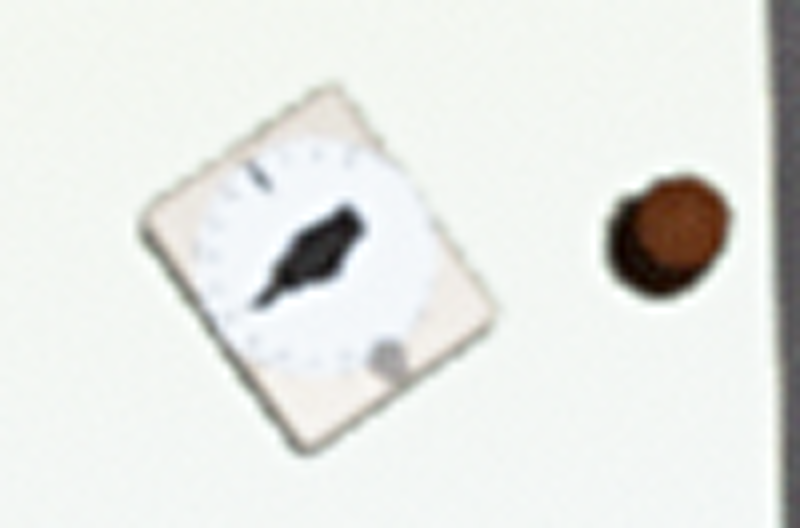

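View pics/s1.png

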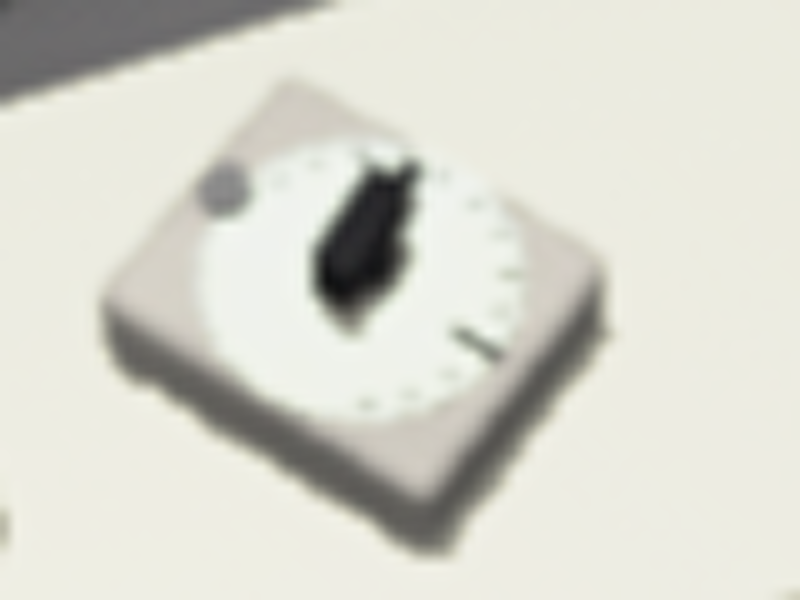

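```bash
python3 - <<'E'
from h import *
t=cam("top"); s=cam("scene")
T=lambda a,b:(300+a/8-.5,150+b/8-.5)
S=lambda a,b:(280+a/10-.5,195+b/10-.5)
for n,d,f,m,b,p in(("top",t,T,(260,175),(387,354),(258,304)),("scene",s,S,(478,345),(222,188),(415,165))):
    M=onz(d,*f(*m),.057);B=onz(d,*f(*b),.0625);P=onz(d,*f(*p),.072)
    x=(M-B)[:2];A=B[:2]+x*52/94
    print(n,M,B,P,'len',np.linalg.norm(x),'yaw',np.degrees(np.arctan2(x[1],x[0])),'axis',A)
    q=P[:2]-A; print('ptr len',np.linalg.norm(q),'dir',np.degrees(np.arctan2(q[1],q[0])))
E
```

```text
top [ 0.57247712 -0.04334129  0.057     ] [ 0.49544246 -0.09476649  0.0625    ] [ 0.5160298  -0.04115758  0.072     ] len 0.09262229469681765 yaw 33.72545564958721 axis [ 0.53805738 -0.06631851]
ptr len 0.0334407948850384 dir 131.2010950574774
scene [ 0.56770578 -0.04485309  0.057     ] [ 0.48971317 -0.0993589   0.0625    ] [ 0.50909654 -0.04261879  0.072     ] len 0.09515109305701092 yaw 34.94810942334304 axis [ 0.53285802 -0.06920675]
ptr len 0.03565848441302896 dir 131.78694821699548
```

apply_moves --series '[[[-0.02,0.23,-0.175,-0.95,0,0,100],[-0.02,0.23,-0.175,-0.95,0,0,100],[-0.02,0.23,-0.175,-0.95,0,0,100],[-0.02,0.23,-0.175,-0.95,0,0,100],[-0.02,0.23,-0.175,-0.95,0,0,100],[0,0.467,-0.355,-1.9,0,0,100],[0,0.467,-0.355,-1.9,0,0,100],[0,0.467,-0.355,-1.9,0,0,100],[0,0.467,-0.355,-1.9,0,0,60],[0,0.467,-0.355,-1.9,0,0,50],[0,0.467,-0.355,-1.9,0,0,50],[0,0.467,-0.355,-1.9,0,0,50],[0,0.467,-0.355,-1.9,0,0,50]]]'

```text
clock: 1.98
position: [0.5345, -0.0702, 0.2227]
tool_rot: [[-0.0, -0.661, 0.75], [-0.0, 0.75, 0.661], [-1.0, -0.0, -0.0]]
ft_force: [0.1, -0.1, 0.5]
grip_width: 0.0472
```

```bash
python3 - <<'E'
from h import *
d=cam("wrist"); save(d,'w1.png'); s=r.sense(); print(s['clock'],s['position'],s['tool_rot'],s['qpos'],s['ft_force'],s['grip_width']); print(ray(d,320,200))
np.save('w1.npy',np.array([d],dtype=object),allow_pickle=True)
E
```

```text
2.025 [ 0.53456011 -0.07034577  0.22268562] [[-6.47677716e-05 -6.61085228e-01  7.50310814e-01]
 [-2.20778278e-04  7.50310807e-01  6.61085202e-01]
 [-9.99999974e-01 -1.22835314e-04 -1.94549217e-04]] [-1.93697507e+01  2.36128618e+01  9.44233142e+01 -1.49147582e-02
  6.19631303e+01 -6.07454310e+01] [ 0.78707436 -0.68770005 -0.78760515] 0.04588158692468914
(array([ 0.4826976 , -0.00981888,  0.38508269]), array([ 0.20194743, -0.20860832, -0.95702766]))
```

View pics/w1.png

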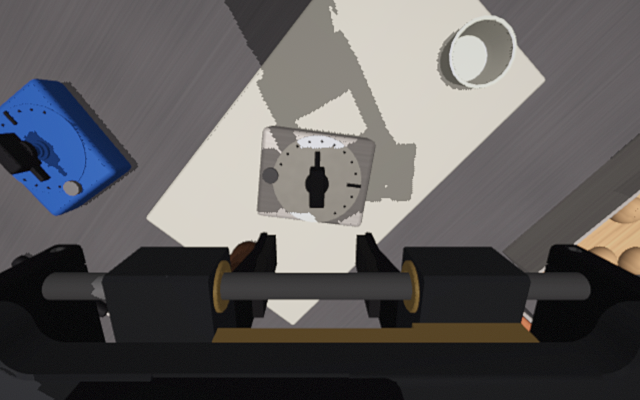

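The timer is at wrist pixel (317,183), with the pointer tip at (318,152), the mark at (354,186) and the button at (270,175). The fingertips show at (268,240) and (365,240).

```bash
cat > meas.py <<'E'
from h import *
import sys
d=cam("wrist"); s=r.sense()
u0,v0,u1,v1,f=[float(a) for a in sys.argv[2:7]]
u0,v0,u1,v1,f=map(int,(u0,v0,u1,v1,f))
c=cv2.resize(d['img'][v0:v1,u0:u1],None,fx=f,fy=f,interpolation=cv2.INTER_CUBIC)
cv2.imwrite('pics/'+sys.argv[1],c[:,:,::-1])
import pickle; pickle.dump((d,s),open('last.pkl','wb'))
print(s['clock'],s['position'],s['ft_force'])
E
python3 meas.py w2.png 245 115 385 235 5
python3 - <<'E'
from h import *
import pickle
d,s=pickle.load(open('last.pkl','rb'))
g=d['img'].max(2); sub=(g<60).astype(np.uint8); sub[:115]=0;sub[232:]=0;sub[:,:245]=0;sub[:,385:]=0
n,l,st,ce=cv2.connectedComponentsWithStats(sub)
for i in range(1,n):
    if st[i,4]>5: print(st[i],ce[i],onz(d,*ce[i],.057))
for (u,v) in((317,182),(317,190),(317,200),(340,200),(318,153),(270,175)): print(u,v,pt(d,u,v))
E
```

```text
2.075 [ 0.53460631 -0.07031314  0.22269061] [ 0.05063199  0.49999077 -0.89420269]
[306 152  22  56 764] [316.60471204 183.66230366] [ 0.5362908  -0.06951252  0.057     ]
[347 184  14   4  35] [353.57142857 185.2       ] [ 0.56891038 -0.04321812  0.057     ]
317 182 [ 0.52940702 -0.06123641  0.09405297]
317 190 [ 0.48271297 -0.00991023  0.38511111]
317 200 [ 0.54204695 -0.07557514  0.09312219]
340 200 [ 0.56922528 -0.06623449  0.05705728]
318 153 [ 0.51261768 -0.04053131  0.07731611]
270 175 [ 0.49035121 -0.09530092  0.0616008 ]
```

View pics/w2.png

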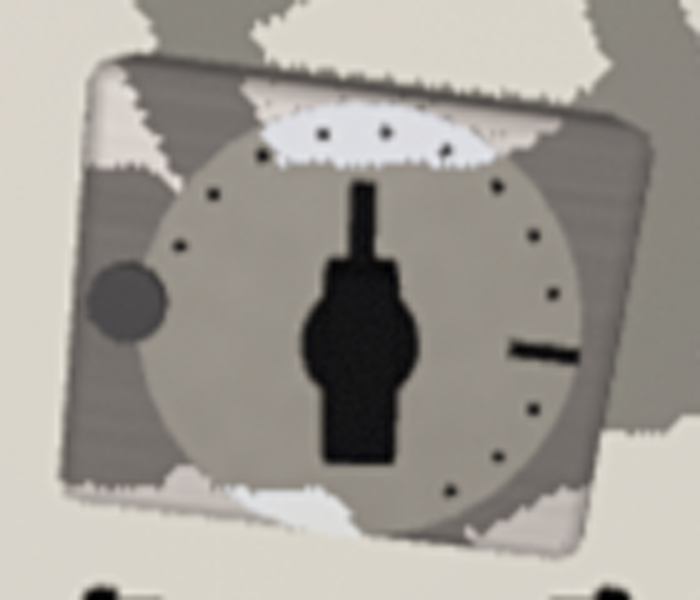

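```bash

python3 - <<'E'
from h import *
import pickle
d,s=pickle.load(open('last.pkl','rb'))
for v in (160,170,175,180,183,187,192,200,204):
    print(v,[ (u,round(float(pt(d,u,v)[2]*1000),1)) for u in range(303,332,2)])
# bar edges: world points on top plane
z=.0935
P=lambda a,b:onz(d,245+a/5-.5*0-.4,115+b/5-.4,z)
def W(a,b,z): return onz(d,245+a/5-.4,115+b/5-.4,z)
for n,a,b,z in(("barBL",323,465,.0935),("barBR",396,463,.0935),("barTL",328,262,.0935),("barTR",397,260,.0935),("tip",363,182,.074),("nosebase",363,250,.074),("hub",360,342,.0935),("hub lo",360,342,.08),("mark",544,353,.057),("btn",127,301,.0625),("c1",95,60,.056),("c2",648,130,.056),("c3",570,556,.056),("c4",65,490,.056)):
    w=W(a,b,z); q=s['tool_rot'].T@(w-s['position']); print(n,w.round(4),'tool',(q*1000).round(1))
M=W(544,353,.057);B=W(127,301,.0625);x=(M-B)[:2];print(np.linalg.norm(x),np.degrees(np.arctan2(x[1],x[0])),B[:2]+x*52/94)
E
```

```text
160 [(303, 55.8), (305, 56.5), (307, 54.4), (309, 58.3), (311, 58.3), (313, 57.3), (315, 77.6), (317, 77.5), (319, 77.1), (321, 57.6), (323, 57.4), (325, 57.2), (327, 57.4), (329, 56.6), (331, 56.4)]
170 [(303, 57.6), (305, 56.3), (307, 56.4), (309, 91.0), (311, 94.4), (313, 93.6), (315, 92.8), (317, 92.8), (319, 93.2), (321, 92.7), (323, 93.5), (325, 55.8), (327, 56.9), (329, 58.0), (331, 57.5)]
175 [(303, 56.1), (305, 57.3), (307, 68.9), (309, 94.7), (311, 93.5), (313, 93.4), (315, 94.3), (317, 95.2), (319, 95.1), (321, 93.3), (323, 93.9), (325, 71.7), (327, 57.4), (329, 56.9), (331, 57.0)]
180 [(303, 56.2), (305, 74.2), (307, 73.4), (309, 92.9), (311, 93.1), (313, 94.3), (315, 92.9), (317, 94.0), (319, 94.5), (321, 94.5), (323, 93.8), (325, 74.0), (327, 74.2), (329, 57.3), (331, 56.5)]
183 [(303, 56.3), (305, 73.2), (307, 73.8), (309, 94.1), (311, 93.7), (313, 95.4), (315, 95.8), (317, 92.7), (319, 93.5), (321, 93.1), (323, 94.1), (325, 74.6), (327, 73.0), (329, 56.9), (331, 56.1)]
187 [(303, 57.5), (305, 74.0), (307, 74.0), (309, 92.3), (311, 93.7), (313, 94.5), (315, 95.5), (317
[... 843 characters left out ...]
5] tool [129.2  25.4  -4.6]
barTR [ 0.5244 -0.0451  0.0935] tool [129.2  25.7   9. ]
tip [ 0.5109 -0.0399  0.074 ] tool [148.7  38.5   2.4]
nosebase [ 0.5204 -0.0505  0.074 ] tool [148.7  24.3   2.4]
hub [ 0.5299 -0.0624  0.0935] tool [129.2   9.1   1.7]
hub lo [ 0.5321 -0.0648  0.08  ] tool [142.7   5.8   1.7]
mark [ 0.5688 -0.0433  0.057 ] tool [165.7  -2.3  43.5]
btn [ 0.4902 -0.0949  0.0625] tool [160.2  11.  -49.6]
c1 [ 0.4522 -0.06    0.056 ] tool [166.7  62.3 -55. ]
c2 [0.5517 0.0078 0.056 ] tool [166.7  47.3  64.5]
c3 [ 0.6077 -0.0754  0.056 ] tool [166.7 -52.1  51.5]
c4 [ 0.5077 -0.1413  0.056 ] tool [166.7 -35.4 -67.1]
0.09397166978233779 33.26312285949442 [ 0.53365644 -0.0663757 ]
```

apply_moves --series '[[[0,0.004,0.002,1.57,0,0,50],[0,0.004,0.002,1.57,0,0,50],[0,0.004,0.002,1.57,0,0,50],[0,0.004,0.002,1.57,0,0,50],[0,0.004,0.002,1.57,0,0,50],[0,0.004,0.002,1.57,0,0,50],[0,0.004,0.002,1.57,0,0,50],[0,0.004,0.002,1.57,0,0,50],[0,0.004,0.002,3.1,0,0,50],[0,0.004,0.002,3.1,0,0,50],[0,0.004,0.002,3.1,0,0,50],[0,0.004,0.002,3.1,0,0,50],[0,0.004,0.002,3.1,0,0,50],[0,0.004,0.002,3.1,0,0,50],[0,0.004,0.002,3.1,0,0,50],[0,0.004,0.002,3.1,0,0,50],[0,0.004,0.002,3.1,0,0,50],[0,0.004,0.002,3.1,0,0,50],[0,0.004,0.002,3.1,0,0,50]]]'

```text
clock: 4.45
position: [0.5337, -0.0653, 0.2226]
tool_rot: [[0.0, 0.694, -0.72], [-0.0, -0.72, -0.694], [-1.0, 0.0, -0.0]]
ft_force: [0.5, 0.1, -0.7]
grip_width: 0.0436
```

```bash
cp last.pkl l1.pkl; python3 meas.py w3.png 245 115 385 235 5; cp last.pkl l2.pkl
python3 - <<'E'
import pickle
d,s=pickle.load(open('last.pkl','rb')); print(s['tool_rot'],s['qpos'])
E
```

```text
4.5 [ 0.53376027 -0.06512492  0.22263259] [-0.50686259 -0.38496348 -0.08868923]
[[ 1.01393460e-04  6.93895149e-01 -7.20076046e-01]
 [-1.06646723e-05 -7.20076049e-01 -6.93895153e-01]
 [-9.99999995e-01  7.80358058e-05 -6.56108380e-05]] [-1.88702059e+01  2.35030342e+01  9.46319852e+01  1.47507998e-03
  6.18592858e+01  1.17189858e+02]
```

View pics/w3.png

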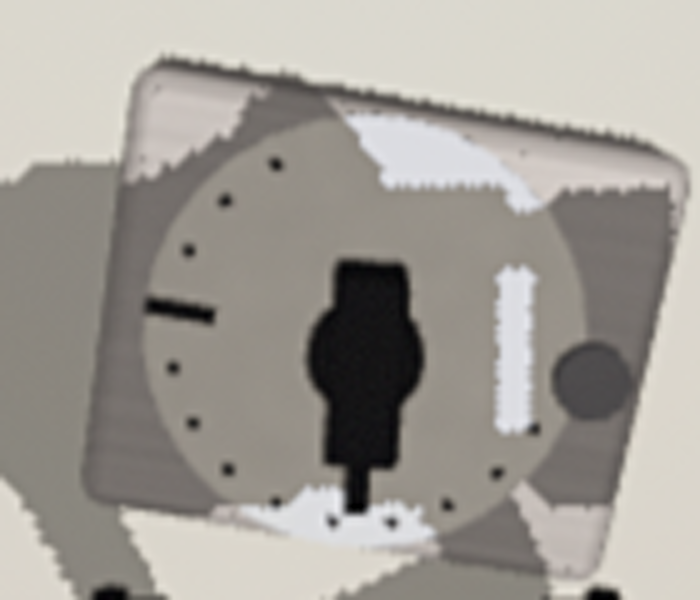

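```bash
python3 - <<'E'
from h import *
import pickle
V=[('l1.pkl',dict(btn=(127,301),mark=(544,353),hub=(360,342),tip=(363,182),bar=[(323,465),(396,463),(328,262),(397,260)],tail=(359.5,464))),
   ('l2.pkl',dict(btn=(591,380),mark=(181,312),hub=(366,357),tip=(356,515),bar=[(408,266),(335,262),(397,468),(326,465)],tail=(371,264)))]
for f,p in V:
    d,s=pickle.load(open(f,'rb'))
    W=lambda a,b,z:onz(d,245+a/5-.4,115+b/5-.4,z)
    M=W(*p['mark'],.057);B=W(*p['btn'],.0625);x=(M-B)[:2];A=B[:2]+x*52/94
    yaw=np.degrees(np.arctan2(x[1],x[0]))
    H=W(*p['hub'],.074)
    bl,br,tl,tr=[W(*q,.0938)[:2] for q in p['bar']]
    bd=(tl+tr-bl-br)/2; bc=(bl+br+tl+tr)/4; u=bd/np.linalg.norm(bd); Ab=bc+u*.001
    T=W(*p['tip'],.0755)[:2]
    for n,a in(('A',A),('H',H[:2]),('Ab',Ab)):
        q=T-a; print(f,n,a.round(4),'tool',(1000*s['tool_rot'].T@(np.r_[a,0]-np.r_[s['position'][:2],0])).round(1)[1:],'ptr',np.degrees(np.arctan2(q[1],q[0])).round(1),np.linalg.norm(q).round(4))
    print('yaw',yaw,np.linalg.norm(x),'bar dir',np.degrees(np.arctan2(bd[1],bd[0])),np.linalg.norm(bd),np.linalg.norm(tl-tr),np.linalg.norm(bl-br))
    # fingertips
    g=(d['img'].max(2)<40)
    for v in (236,240,245,250): 
        row=np.where(g[v,250:385])[0]+250; print(v,row[row<317].max() if (row<317).any() else None,row[row>317].min() if (row>317).any() else None, end=' ; ')
    q=onz(d,317,240,s['position'][2]); print('px317,240 at tip plane tool',(1000*s['tool_rot'].T@(q-s['position'])).round(1))
E
```

```text
l1.pkl A [ 0.5337 -0.0664] tool [3.6 1.9] ptr 130.6 0.0351
l1.pkl H [ 0.533  -0.0659] tool [4.4 1.7] ptr 130.3 0.0343
l1.pkl Ab [ 0.5324 -0.0649] tool [5.5 1.9] ptr 130.6 0.0332
yaw 33.26312285949442 0.09397166978233779 bar dir 130.5540983948661 0.04220081512715801 0.013628540707776254 0.015017284029203925
236 275 356 ; 240 275 356 ; 245 276 356 ; 250 276 356 ; px317,240 at tip plane tool [-0.   5.6  1.6]
l2.pkl A [ 0.534  -0.0666] tool [1.2 0.8] ptr 131.0 0.0353
l2.pkl H [ 0.5339 -0.067 ] tool [1.5 1.2] ptr 130.4 0.0356
l2.pkl Ab [ 0.5352 -0.0683] tool [3.3 1.1] ptr 130.7 0.0375
yaw 35.01425177967088 0.09300437746518005 bar dir 131.25374632029758 0.0421622096267155 0.014617151589388979 0.014441949659819524
236 277 354 ; 240 278 354 ; 245 278 354 ; 250 278 353 ; px317,240 at tip plane tool [ 0.   5.9 -0.2]
```

apply_moves --series '[[[0,0.001,0.001,-1.6,0,0,40],[0,0.001,0.001,-1.6,0,0,40],[0,0.001,0.001,-1.6,0,0,40],[0,0.001,0.001,-1.6,0,0,40],[0,0.001,0.001,-1.6,0,0,40],[0,0.001,0.001,-1.6,0,0,40],[0,0.001,0.001,-1.6,0,0,40],[0,0.001,0.001,-1.6,0,0,40],[0.04,0.001,0.001,-3.085,0,0,40],[0.08,0.001,0.001,-3.085,0,0,40],[0.105,0.001,0.001,-3.085,0,0,40],[0.105,0.001,0.001,-3.085,0,0,40],[0.105,0.001,0.001,-3.085,0,0,40],[0.105,0.001,0.001,-3.085,0,0,40],[0.105,0.001,0.001,-3.085,0,0,40],[0.105,0.001,0.001,-3.085,0,0,40],[0.105,0.001,0.001,-3.085,0,0,40],[0.105,0.001,0.001,-3.085,0,0,40],[0.105,0.001,0.001,-3.085,0,0,40]]]'

```text
clock: 6.88
position: [0.5339, -0.0662, 0.1176]
tool_rot: [[0.0, -0.651, 0.759], [-0.0, 0.759, 0.651], [-1.0, -0.0, 0.0]]
ft_force: [0.4, -0.8, 0.4]
grip_width: 0.0348
```

```bash
python3 meas.py w4.png 160 50 480 290 2; python3 - <<'E'
from h import *
s=r.sense(); R=s['tool_rot']; print(s['position'],np.degrees(np.arctan2(R[1,1],R[0,1])),'need',(1000*R.T@(np.array([.5338,-.0665,.1])-s['position'])).round(2),s['grip_width'],s['ft_force'])
E
```

```text
6.925 [ 0.53386177 -0.06619372  0.1175601 ] [-0.10922536 -0.20161955 -0.70940062]
[ 0.53386177 -0.06619372  0.1175601 ] 130.63388510764213 need [17.56 -0.19 -0.25] 0.03487845707008959 [-0.10922536 -0.20161955 -0.70940062]
```

View pics/w4.png

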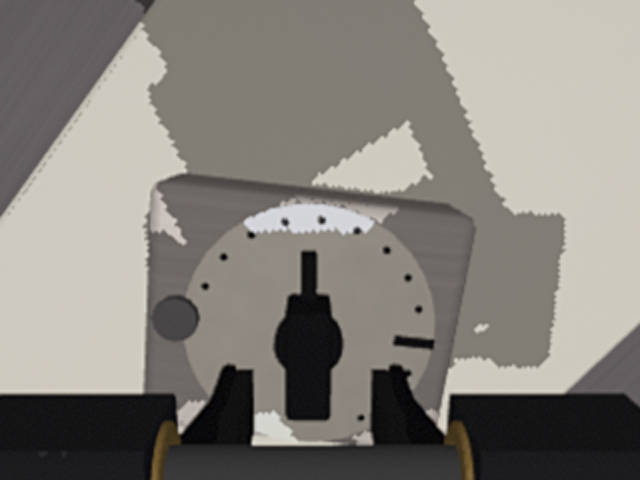

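apply_moves --series '[[[0.015,0,0,0,0,0,35],[0.03,0,0,0,0,0,35],[0.03,0,0,0,0,0,35],[0.03,0,0,0,0,0,35]]]'

```text
clock: 7.42
position: [0.5337, -0.0661, 0.0871]
tool_rot: [[-0.001, -0.652, 0.758], [0.0, 0.758, 0.652], [-1.0, 0.001, -0.0]]
ft_force: [0.1, 0.6, 1.0]
grip_width: 0.0305
```

```bash
python3 meas.py w5.png 260 160 380 250 6; python3 - <<'E'
from h import *
s=r.sense(); R=s['tool_rot']; print(s['position'],np.degrees(np.arctan2(R[1,1],R[0,1])),'need',(1000*R.T@(np.array([.5338,-.0665,.1])-s['position'])).round(2),s['grip_width'],s['ft_force'])
E
```

```text
7.475 [ 0.53395519 -0.06617631  0.08747121] [-0.22946025  0.6917767   0.45975367]
[ 0.53395519 -0.06617631  0.08747121] 130.6761869960778 need [-12.53  -0.14  -0.33] 0.030616295437384287 [-0.22946025  0.6917767   0.45975367]
```

View pics/w5.png

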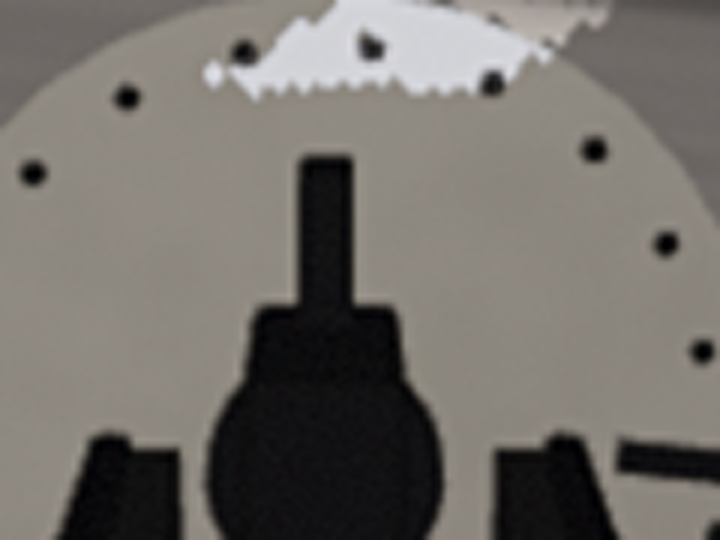

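apply_moves --series '[[[0,0,-0.001,0,0,0,35],[0.0105,0,-0.001,0,0,0,23],[0.0105,0,-0.001,0,0,0,23],[0.0105,0,-0.001,0,0,0,23]]]' --grip_force 40

```text
clock: 7.98
position: [0.533, -0.0668, 0.0769]
tool_rot: [[-0.0, -0.652, 0.758], [0.0, 0.758, 0.652], [-1.0, 0.0, -0.0]]
ft_force: [-1.0, -0.3, 0.5]
grip_width: 0.0205
```

```bash
python3 meas.py w6.png 260 160 380 250 6; python3 - <<'E'
from h import *
s=r.sense(); R=s['tool_rot']; print(s['position'],np.degrees(np.arctan2(R[1,1],R[0,1])),'need',(1000*R.T@(np.array([.5338,-.0665,.1])-s['position'])).round(2),s['grip_width'],s['ft_force'])
E
```

```text
8.025 [ 0.53309142 -0.06680842  0.07698682] [ 0.41269158 -0.80709295  0.04329129]
[ 0.53309142 -0.06680842  0.07698682] 130.67725234686804 need [-23.01  -0.23   0.74] 0.020235354616274504 [ 0.41269158 -0.80709295  0.04329129]
```

View pics/w6.png

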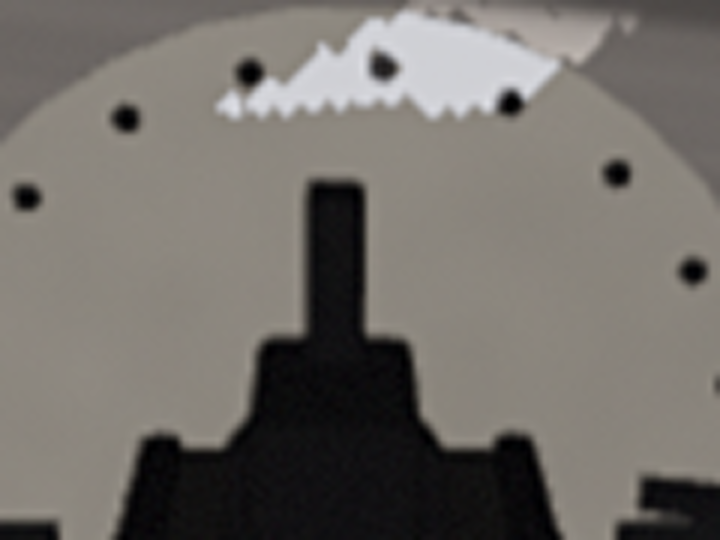

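apply_moves --series '[[[0,-0.0002,-0.0002,0,0,0,20],[0,-0.0002,-0.0002,0,0,0,18],[0,-0.0002,-0.0002,0,0,0,10],[0,-0.0002,-0.0002,0,0,0,10]]]' --grip_force 45

```text
clock: 8.52
position: [0.5331, -0.0672, 0.0772]
tool_rot: [[0.0, -0.652, 0.758], [-0.0, 0.758, 0.652], [-1.0, -0.0, 0.0]]
ft_force: [-0.8, 0.1, 1.4]
grip_width: 0.0158
```

```bash
python3 meas.py w7.png 200 110 440 270 3; python3 - <<'E'
from h import *
s=r.sense(); print(s['position'],s['grip_width'],s['ft_force'],s['wrist_torque'])
E
```

```text
8.575 [ 0.533101   -0.06714651  0.07715887] [-0.48771742 -0.84084419  0.05995589]
[ 0.533101   -0.06714651  0.07715887] 0.015694004593418822 [-0.48771742 -0.84084419  0.05995589] [-0.0795644  -0.07515854 -0.03796196]
```

View pics/w7.png

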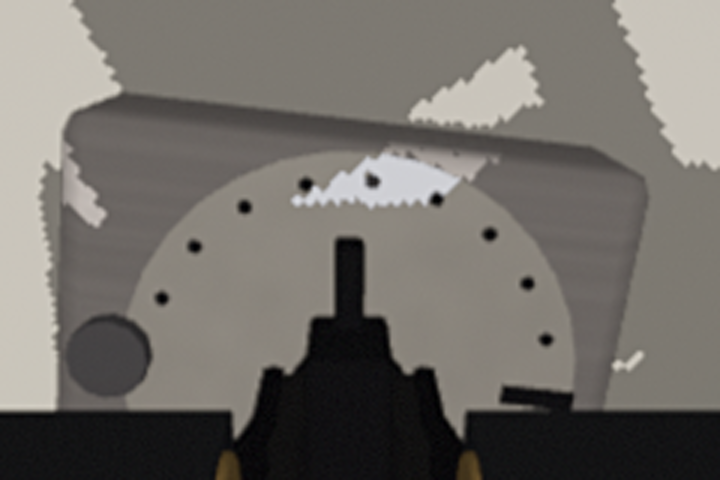

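The jaws hold the bar at an opening of 15.7 mm, and no side load shows. Next I press down in small steps.

apply_moves --series '[[[0.0003,0,0,0,0,0,10],[0.0006,0,0,0,0,0,10],[0.0006,0,0,0,0,0,10]]]'

```text
clock: 8.95
position: [0.5331, -0.0671, 0.0764]
tool_rot: [[0.0, -0.652, 0.758], [-0.0, 0.758, 0.652], [-1.0, -0.0, 0.0]]
ft_force: [-0.0, 0.2, 1.0]
grip_width: 0.0157
```

apply_moves --series '[[[0.0003,0,0,0,0,0,10],[0.0006,0,0,0,0,0,10],[0.0006,0,0,0,0,0,10]]]'

```text
clock: 9.32
position: [0.5331, -0.0672, 0.0761]
tool_rot: [[0.0, -0.652, 0.758], [-0.0, 0.758, 0.652], [-1.0, -0.0, 0.0]]
ft_force: [0.3, -1.3, 3.0]
grip_width: 0.0154
```

apply_moves --series '[[[0.0002,0,0,0,0,0,10],[0.0004,0,0,0,0,0,10],[0.0004,0,0,0,0,0,10]]]'

```text
clock: 9.7
position: [0.5331, -0.0671, 0.0759]
tool_rot: [[0.0, -0.652, 0.758], [-0.0, 0.758, 0.652], [-1.0, -0.0, 0.0]]
ft_force: [-1.5, -0.7, 5.3]
grip_width: 0.0154
```

apply_moves --series '[[[0.0002,0,0,0,0,0,10],[0.0003,0,0,0,0,0,10],[0.0003,0,0,0,0,0,10]]]'

```text
clock: 10.07
position: [0.5332, -0.0672, 0.0757]
tool_rot: [[0.0, -0.652, 0.758], [-0.0, 0.758, 0.652], [-1.0, -0.0, 0.0]]
ft_force: [-2.3, -0.9, 7.9]
grip_width: 0.0156
```

apply_moves --series '[[[0.0003,0,0,0,0,0,10],[0.0006,0,0,0,0,0,10],[0.0006,0,0,0,0,0,10],[0.0006,0,0,0,0,0,10]]]'

```text
clock: 10.58
position: [0.5331, -0.0671, 0.0755]
tool_rot: [[0.0, -0.652, 0.758], [-0.0, 0.758, 0.652], [-1.0, -0.001, 0.0]]
ft_force: [-1.7, -1.1, 9.4]
grip_width: 0.0158
```

```bash
python3 meas.py w8.png 200 110 440 270 3; python3 - <<'E'
from h import *
s=r.sense(); print(s['position'],s['grip_width'],s['ft_force'],s['wrist_torque'])
E
```

```text
10.625 [ 0.53311407 -0.06712462  0.07549239] [-2.26999195 -0.71943374  9.83574719]
[ 0.53311407 -0.06712462  0.07549239] 0.015404114068288694 [-2.26999195 -0.71943374  9.83574719] [-0.13524331  0.28728266 -0.04000321]
```

apply_moves --series '[[[0.0003,0,0,0,0,0,10],[0.0005,0,0,0,0,0,10],[0.0005,0,0,0,0,0,10],[0.0005,0,0,0,0,0,10]]]'

```text
clock: 11.12
position: [0.5332, -0.0671, 0.0753]
tool_rot: [[0.001, -0.652, 0.758], [-0.0, 0.758, 0.652], [-1.0, -0.001, 0.0]]
ft_force: [-2.5, -0.1, 12.7]
grip_width: 0.0156
```

```bash
python3 meas.py w8.png 200 110 440 270 3; python3 - <<'E'
from h import *
s=r.sense(); print(s['position'],s['grip_width'],s['ft_force'],s['wrist_torque'])
E
```

```text
11.175 [ 0.53314949 -0.06715977  0.07529879] [-2.66934055 -1.07150554 12.35839881]
[ 0.53314949 -0.06715977  0.07529879] 0.015534084517623014 [-2.66934055 -1.07150554 12.35839881] [-0.05329774  0.35122584 -0.03373981]
```

apply_moves --series '[[[0,0,0,0.08,0,0,10],[0,0,0,0.16,0,0,10],[0,0,0,0.24,0,0,10],[0,0,0,0.32,0,0,10],[0,0,0,0.4,0,0,10],[0,0,0,0.4,0,0,10]]]'

```text
clock: 11.92
position: [0.5331, -0.0672, 0.0753]
tool_rot: [[0.0, -0.306, 0.952], [-0.001, 0.952, 0.306], [-1.0, -0.001, 0.0]]
ft_force: [-2.8, -0.9, 12.0]
grip_width: 0.0153
```

```bash
python3 meas.py w9.png 160 80 480 280 2; python3 - <<'E'
from h import *
s=r.sense(); R=s['tool_rot']; print(s['position'],s['grip_width'],s['ft_force'],s['wrist_torque'],np.degrees(np.arctan2(R[1,1],R[0,1])))
E
```

```text
11.975 [ 0.53312335 -0.06718221  0.07530744] [-3.23637924 -0.71870954 11.86947682]
[ 0.53312335 -0.06718221  0.07530744] 0.01582366829894481 [-3.23637924 -0.71870954 11.86947682] [-0.12506332  0.39517565  0.07016417] 107.82199250271951
```

View pics/w9.png

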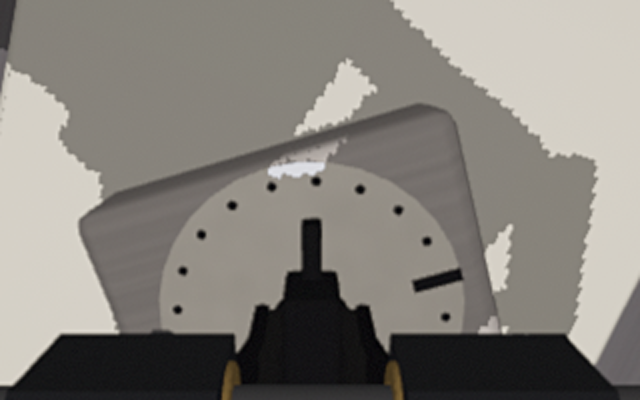

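apply_moves --series '[[[0.0001,0,0,0.08,0,0,10],[0.0001,0,0,0.16,0,0,10],[0.0001,0,0,0.24,0,0,10],[0.0001,0,0,0.32,0,0,10],[0.0001,0,0,0.4,0,0,10],[0.0001,0,0,0.48,0,0,10],[0.0001,0,0,0.56,0,0,10],[0.0001,0,0,0.6,0,0,10],[0.0001,0,0,0.6,0,0,10]]]'

```text
clock: 13.1
position: [0.5331, -0.0672, 0.0753]
tool_rot: [[0.0, 0.285, 0.959], [-0.001, 0.959, -0.285], [-1.0, -0.001, 0.001]]
ft_force: [-3.4, -0.4, 12.2]
grip_width: 0.0159
```

apply_moves --series '[[[0,0,0,0.08,0,0,10],[0,0,0,0.16,0,0,10],[0,0,0,0.24,0,0,10],[0,0,0,0.32,0,0,10],[0,0,0,0.4,0,0,10],[0,0,0,0.48,0,0,10],[0,0,0,0.56,0,0,10],[0,0,0,0.6,0,0,10],[0,0,0,0.6,0,0,10],[0,0,0,0.6,0,0,10]]]'

```text
clock: 14.35
position: [0.533, -0.0672, 0.0753]
tool_rot: [[0.0, 0.776, 0.63], [-0.001, 0.63, -0.776], [-1.0, -0.0, 0.001]]
ft_force: [-4.3, -0.9, 13.1]
grip_width: 0.0152
```

```bash
python3 meas.py w10.png 200 110 440 270 3; python3 - <<'E'
from h import *
s=r.sense(); R=s['tool_rot']; print(s['position'],s['grip_width'],s['ft_force'],s['wrist_torque'],np.degrees(np.arctan2(R[1,1],R[0,1])))
E
```

```text
14.4 [ 0.532957   -0.06716103  0.07525982] [-2.77183157 -1.09836344 13.11038471]
[ 0.532957   -0.06716103  0.07525982] 0.015378399348508718 [-2.77183157 -1.09836344 13.11038471] [-0.12438808  0.48068447  0.209795  ] 39.08065775285393
```

View pics/w10.png

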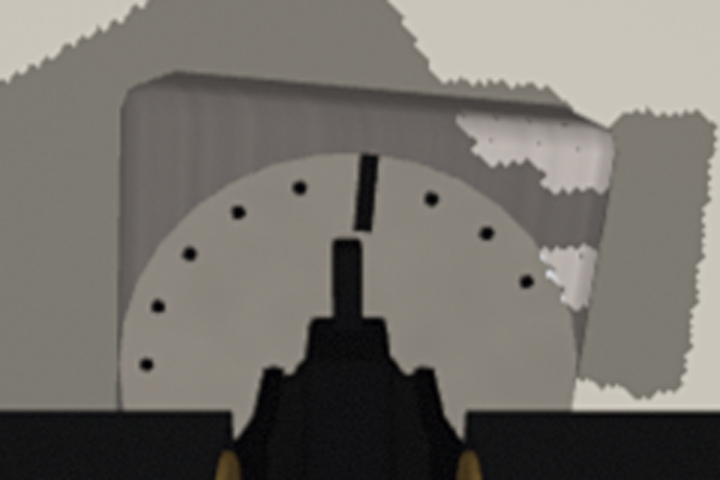

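```bash
python3 - <<'E'
from h import *
import pickle
d,s=pickle.load(open('last.pkl','rb'))
W=lambda a,b,z:onz(d,200+a/3-1/3,110+b/3-1/3,z)[:2]
an=lambda v:np.degrees(np.arctan2(v[1],v[0]))
R=s['tool_rot']; print('tool y',an(R[:2,1]))
print('mark dir',an(W(369,156,.057)-W(363,229,.057)),np.linalg.norm(W(369,156,.057)-W(363,229,.057)))
print('nose dir',an(W(346.5,240,.0745)-W(347,315,.0745)))
print('nose len check', W(346.5,240,.0745)-s['position'][:2])
C=W(366,192,.057); T=W(346.5,240,.0745)
# axis candidates
for A in ((.5338,-.0665),(.5331,-.0671)):
    A=np.array(A); print(A,'mark',an(C-A),np.linalg.norm(C-A),'tip',an(T-A),np.linalg.norm(T-A))
# timer edges on top plane
print('back edge',an(W(180,73,.056)-W(560,105,.056))-90, 'right',an(W(612,130,.056)-W(578,380,.056)))
# perpendicular lateral of nose vs axis along tool
x=(C-T); print('C-T dir',an(x),np.linalg.norm(x))
E
```

```text
tool y 39.08065775285393
mark dir 34.72541646142771 0.015314761161754741
nose dir 39.35195858292714
nose len check [0.02880911 0.02381714]
[ 0.5338 -0.0665] mark 34.091835406825126 0.04201257578998348 tip 39.62495969390652 0.036308526366812886
[ 0.5331 -0.0671] mark 34.2313347760414 0.04292871377435502 tip 39.64913601261395 0.037230350275999566
back edge 34.27536110769171 right 36.094087104592376
C-T dir 3.2935107694626606 0.006837481308479879
```

apply_moves --series '[[[0,0,0,0.05,0,0,10],[0,0,0,0.088,0,0,10],[0,0,0,0.088,0,0,10],[0,0,0,0.088,0,0,10]]]'

```text
clock: 14.9
position: [0.5329, -0.0672, 0.0752]
tool_rot: [[0.0, 0.829, 0.56], [-0.001, 0.56, -0.829], [-1.0, -0.0, 0.001]]
ft_force: [-2.6, -0.9, 13.2]
grip_width: 0.0158
```

```bash
python3 meas.py w11.png 260 140 380 230 6; python3 - <<'E'
from h import *
s=r.sense(); R=s['tool_rot']; print(s['position'],s['grip_width'],s['ft_force'],s['wrist_torque'],np.degrees(np.arctan2(R[1,1],R[0,1])))
E
```

```text
14.95 [ 0.53295997 -0.06715718  0.07524234] [-2.69843768  0.67438713 13.32155297]
[ 0.53295997 -0.06715718  0.07524234] 0.015451593335559838 [-2.69843768  0.67438713 13.32155297] [-0.15422545  0.57516577  0.17907266] 34.037417617867625
```

View pics/w11.png

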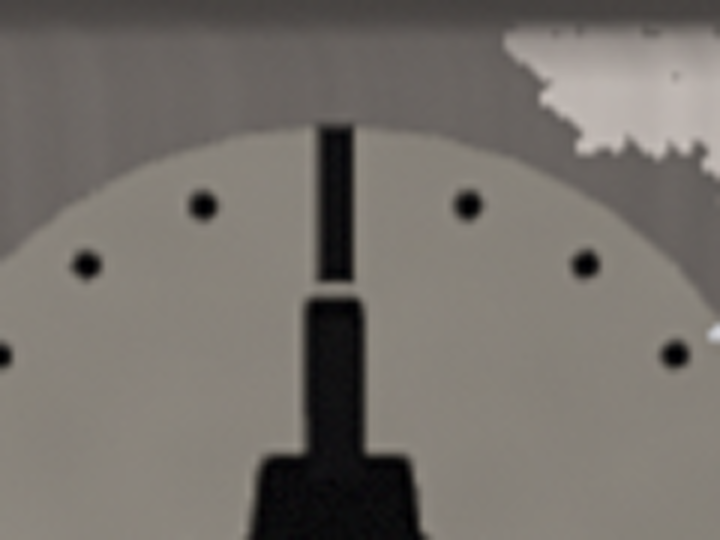

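apply_moves --series '[[[0,0,0,-0.002,0,0,10],[0,0,0,-0.004,0,0,10],[0,0,0,-0.004,0,0,10]]]'

```text
clock: 15.32
position: [0.533, -0.0672, 0.0753]
tool_rot: [[0.0, 0.827, 0.563], [-0.001, 0.563, -0.827], [-1.0, -0.0, 0.001]]
ft_force: [-3.3, -0.6, 12.3]
grip_width: 0.0154
```

```bash
python3 - <<'E'
from h import *
for i in range(3):
    cam('wrist'); s=r.sense(); R=s['tool_rot']; print(s['position'],s['ft_force'],s['wrist_torque'],np.degrees(np.arctan2(R[1,1],R[0,1])))
E
```

```text
[ 0.53298319 -0.06715238  0.07525704] [-3.52988515 -1.05561525 12.26959782] [-0.10041326  0.52859529  0.05184058] 34.24785034250993
[ 0.53295688 -0.0671369   0.07525442] [-3.60216994 -0.38192499 13.02875337] [-0.1524509   0.56123773  0.09910956] 34.25345317739346
[ 0.53296818 -0.06715096  0.07524852] [-2.2644656  -1.16698615 12.81108323] [-0.14619519  0.55931832  0.09174967] 34.252319763664026
```

apply_moves --series '[[[0,-0.0002,-0.0001,-0.002,0,0,10],[0,-0.0002,-0.0001,-0.002,0,0,10],[0,-0.0002,-0.0001,-0.002,0,0,10]]]'

```text
clock: 15.85
position: [0.5329, -0.0672, 0.0753]
tool_rot: [[0.001, 0.826, 0.564], [-0.001, 0.564, -0.826], [-1.0, 0.0, 0.001]]
ft_force: [-2.4, -0.7, 12.1]
grip_width: 0.0155
```

apply_moves --series '[[[-0.0005,0,0,0,0,0,10],[-0.001,0,0,0,0,0,10],[-0.001,0,0,0,0,0,10]]]'

```text
clock: 16.23
position: [0.5329, -0.0672, 0.0757]
tool_rot: [[0.0, 0.826, 0.564], [-0.0, 0.564, -0.826], [-1.0, 0.0, 0.001]]
ft_force: [-1.1, -1.0, 7.6]
grip_width: 0.0156
```

```bash
python3 meas.py w12.png 260 140 380 230 6; python3 - <<'E'
from h import *
for i in range(2):
    cam('wrist'); s=r.sense(); R=s['tool_rot']; print(s['position'],s['ft_force'],s['wrist_torque'],np.degrees(np.arctan2(R[1,1],R[0,1])))
E
```

```text
16.275 [ 0.53295266 -0.06719308  0.07566224] [-1.14554382 -1.19083722  7.77699431]
[ 0.53292511 -0.06716405  0.07565502] [-1.23437918 -0.42075086  7.24989569] [-0.14620515  0.28861295  0.11482008] 34.346955127874054
[ 0.53292783 -0.0671777   0.07565335] [-1.86564539 -0.34673751  7.8728711 ] [-0.18103752  0.33252755  0.02238394] 34.34696627908291
```

View pics/w12.png

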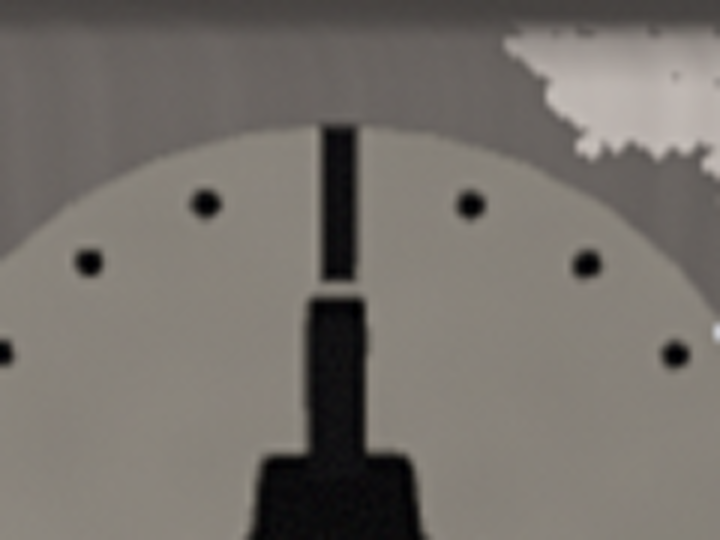

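apply_moves --series '[[[-0.0005,0,0,0,0,0,10],[-0.0009,0,0,0,0,0,10],[-0.0009,0,0,0,0,0,22],[-0.0009,0,0,0,0,0,30],[-0.0009,0,0,0,0,0,35],[-0.0009,0,0,0,0,0,35]]]'

```text
clock: 17.12
position: [0.5328, -0.067, 0.0756]
tool_rot: [[-0.0, 0.826, 0.564], [0.0, 0.564, -0.826], [-1.0, -0.0, -0.0]]
ft_force: [-0.1, -0.6, -0.1]
grip_width: 0.0295
```

apply_moves --series '[[[-0.02,0,0,0,0,0,35],[-0.06,0,0,0,0,0,35],[-0.11,0,0,0,0,0,35],[-0.147,0,0,0,0,0,50],[-0.147,0,0,0,0,0,50],[-0.147,0,0,0,0,0,50]]]'

```text
clock: 17.88
position: [0.5321, -0.0668, 0.2222]
tool_rot: [[-0.001, 0.826, 0.564], [0.001, 0.564, -0.826], [-1.0, -0.001, -0.001]]
ft_force: [-0.4, 1.1, -0.1]
grip_width: 0.0428
```

```bash
python3 meas.py w13.png 245 115 385 235 5; cp last.pkl l3.pkl;python3 - <<'E'
from h import *
s=r.sense(); R=s['tool_rot']; print(s['position'],s['ft_force'],s['wrist_torque'],np.degrees(np.arctan2(R[1,1],R[0,1])),s['qpos'])
E
```

```text
17.925 [ 0.53172075 -0.06673794  0.22155691] [-0.02109333  0.2144375   0.04918366]
[ 0.53172075 -0.06673794  0.22155691] [-0.02109333  0.2144375   0.04918366] [-0.0267984   0.03218029 -0.01663012] 34.30646070664648 [-1.91089305e+01  2.35132067e+01  9.48256040e+01  1.34478463e-03
  6.18327892e+01  3.65840947e+01]
```

View pics/w13.png

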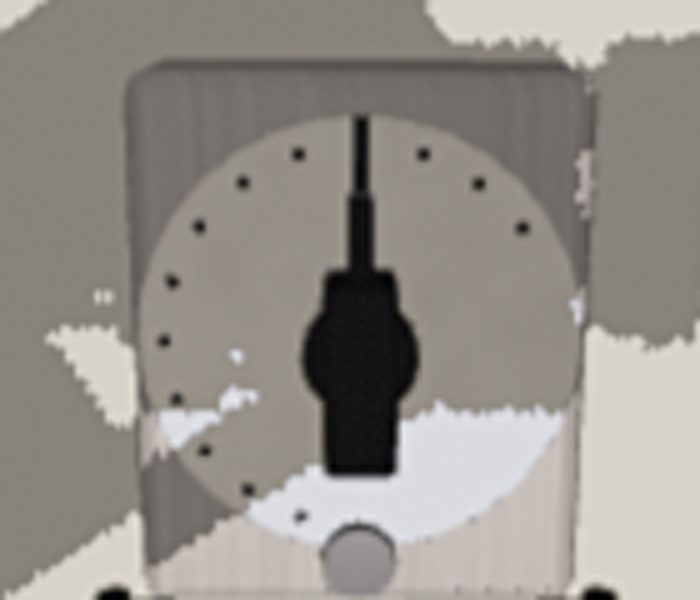

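apply_moves --series '[[[0,-0.053,0.0005,0,0,0,0],[0.03,-0.053,0.0005,0,0,0,0],[0.07,-0.053,0.0005,0,0,0,0],[0.12,-0.053,0.0005,0,0,0,0],[0.12,-0.053,0.0005,0,0,0,0],[0.12,-0.053,0.0005,0,0,0,0],[0.12,-0.053,0.0005,0,0,0,0]]]' --grip_force 10

```text
clock: 18.8
position: [0.4906, -0.0978, 0.1045]
tool_rot: [[0.003, 0.826, 0.564], [-0.001, 0.564, -0.826], [-1.0, 0.002, 0.003]]
ft_force: [-0.6, -0.3, -0.1]
grip_width: 0.0003
```

```bash
python3 - <<'E'
from h import *
s=r.sense(); R=s['tool_rot']; print(s['clock'],s['position'],s['grip_width'],s['ft_force'],'need',(1000*R.T@(np.array([.4888,-.0971,.0625])-s['position'])).round(2))
d=cam('scene'); c=cv2.resize(d['img'][170:270,250:380],None,fx=6,fy=6,interpolation=cv2.INTER_CUBIC); cv2.imwrite('pics/s2.png',c[:,:,::-1])
E
```

```text
18.8 [ 0.49056634 -0.09784474  0.104492  ] 0.00032340059305493367 [-0.64884401 -0.27738141 -0.07981056] need [41.98 -1.12 -1.74]
```

View pics/s2.png

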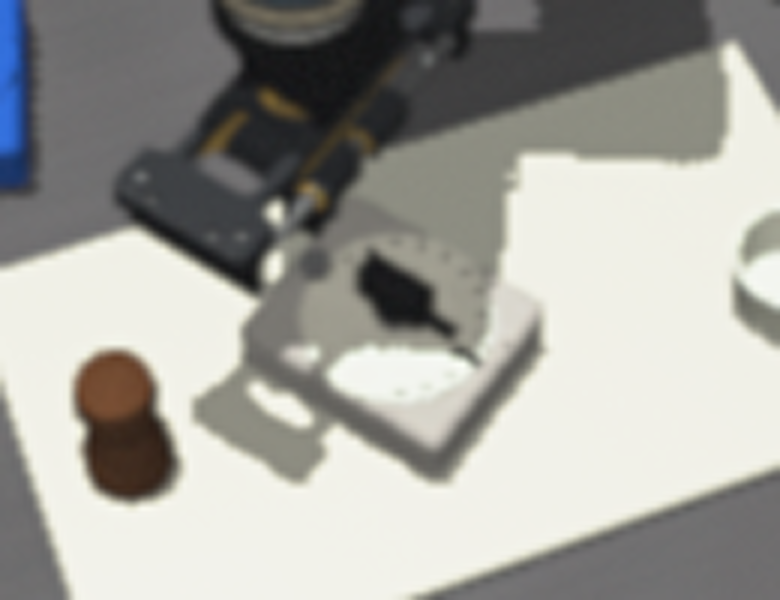

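The scene view shows the pointer in line with the mark. The fingertips hover behind the button at crop (315,262), and the mill at (120,420) is clear.

apply_moves --series '[[[0,-0.001,-0.0015,0,0,0,0],[0.02,-0.001,-0.0015,0,0,0,0],[0.035,-0.001,-0.0015,0,0,0,0],[0.035,-0.001,-0.0015,0,0,0,0],[0.035,-0.001,-0.0015,0,0,0,0]]]'

```text
clock: 19.48
position: [0.4879, -0.0968, 0.0681]
tool_rot: [[0.0, 0.826, 0.564], [-0.0, 0.564, -0.826], [-1.0, 0.0, 0.0]]
ft_force: [0.6, 0.1, 0.4]
grip_width: 0.0002
```

```bash
python3 meas.py w14.png 200 110 440 290 3; python3 - <<'E'
from h import *
s=r.sense(); R=s['tool_rot']; print(s['clock'],s['position'],s['grip_width'],s['ft_force'],'need',(1000*R.T@(np.array([.4888,-.0971,.0625])-s['position'])).round(2))
E
```

```text
19.525 [ 0.48801932 -0.09685134  0.06823356] [-0.73451147 -0.27713347 -0.87048724]
19.525 [ 0.48801932 -0.09685134  0.06823356] 0.0003289267339569349 [-0.73451147 -0.27713347 -0.87048724] need [5.73 0.5  0.64]
```

View pics/w14.png

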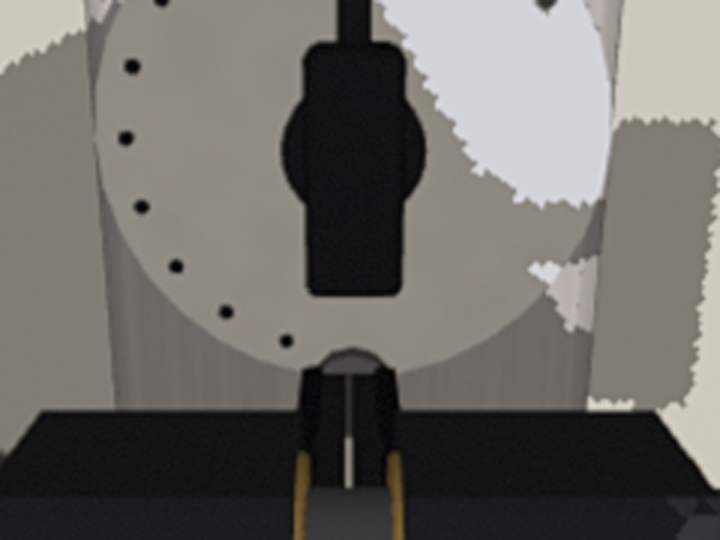

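apply_moves --series '[[[0.003,0.001,0.0005,0,0,0,0],[0.006,0.001,0.0005,0,0,0,0],[0.008,0.001,0.0005,0,0,0,0],[0.009,0.001,0.0005,0,0,0,0],[0.009,0.001,0.0005,0,0,0,0]]]'

```text
clock: 20.15
position: [0.4893, -0.0967, 0.0591]
tool_rot: [[0.001, 0.826, 0.564], [-0.0, 0.564, -0.826], [-1.0, 0.001, 0.001]]
ft_force: [0.9, 0.9, 4.1]
grip_width: 0.0006
```

apply_moves --series '[[[0.001,0,0,0,0,0,0],[0.0015,0,0,0,0,0,0],[0.0015,0,0,0,0,0,0]]]'

```text
clock: 20.52
position: [0.4893, -0.0968, 0.0578]
tool_rot: [[0.001, 0.826, 0.564], [-0.0, 0.564, -0.826], [-1.0, 0.001, 0.001]]
ft_force: [0.8, -0.9, 7.1]
grip_width: 0.0002
```

apply_moves --series '[[[0.0006,0,0,0,0,0,0],[0.0006,0,0,0,0,0,0],[0.0006,0,0,0,0,0,0]]]'

```text
clock: 20.9
position: [0.4893, -0.0967, 0.0577]
tool_rot: [[0.001, 0.826, 0.564], [-0.001, 0.564, -0.826], [-1.0, 0.001, 0.001]]
ft_force: [-0.6, 0.7, 11.6]
grip_width: 0.0007
```

Bottomed: the force rose to 11.6 N with almost no further travel. Now I release.

apply_moves --series '[[[-0.003,0,0,0,0,0,0],[-0.01,0,0,0,0,0,0],[-0.04,0,0,0,0,0,0],[-0.09,0,0,0,0,0,0],[-0.165,0.053,0,0,0,0,50],[-0.165,0.053,0,0,0,0,50],[-0.165,0.053,0,0,0,0,50],[-0.165,0.053,0,0,0,0,50]]]'

```text
clock: 21.9
position: [0.5303, -0.0664, 0.22]
tool_rot: [[-0.005, 0.826, 0.564], [0.001, 0.564, -0.826], [-1.0, -0.003, -0.004]]
ft_force: [-0.1, 0.4, -1.2]
grip_width: 0.0327
```

```bash
python3 meas.py w15.png 245 115 385 235 5; python3 - <<'E'
from h import *
import pickle
d,s=pickle.load(open('last.pkl','rb')); print(s['clock'],s['position'],s['ft_force'])
c=d
for p in ((360,560),): 
    u,v=245+p[0]/5-.4,115+p[1]/5-.4
    print('btn z',np.median([pt(d,u+i,v+j)[2] for i in(-2,0,2) for j in(-2,0,2)]))
d0,s0=pickle.load(open('l3.pkl','rb'))
for dd,ss in((d0,s0),(d,s)):
    print(proj(dd,[[.4905,-.096,.0625],[.5685,-.043,.057]]))
sc=cam('scene'); save(sc,'s9.png'); t=cam('top'); save(t,'t9.png')
E
```

```text
21.95 [ 0.53012326 -0.06646031  0.21968845] [-0.42554583 -0.71191066 -0.35814919]
21.95 [ 0.53012326 -0.06646031  0.21968845] [-0.42554583 -0.71191066 -0.35814919]
btn z 0.06255432307322328
[[316.63545757 227.83771186]
 [316.77185389 145.25635754]]
[[318.19113365 227.22923974]
 [318.45802575 143.98788283]]
```

View pics/w15.png

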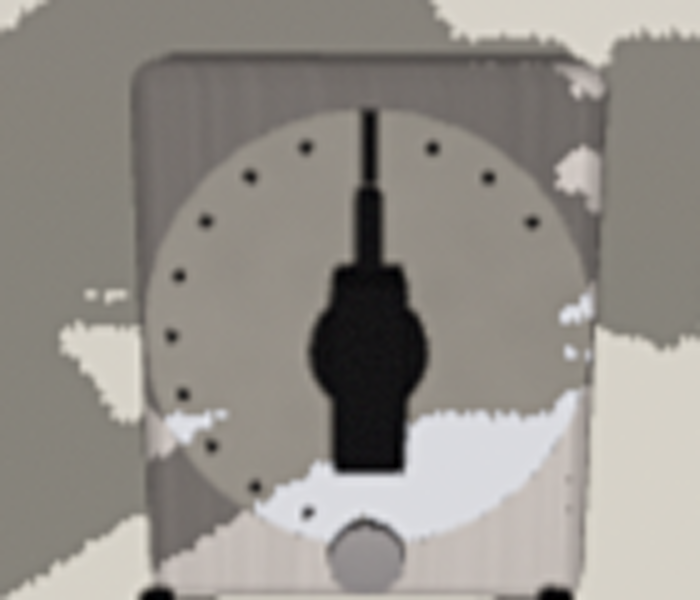

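View pics/s9.png

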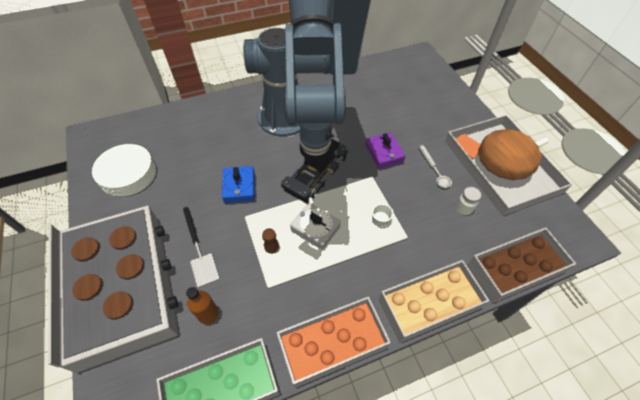

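```bash
python3 - <<'E'
from h import *
import pickle
d,s=pickle.load(open('last.pkl','rb'))
W=lambda a,b,z:onz(d,245+a/5-.4,115+b/5-.4,z)[:2]
M=W(369.5,148,.057);B=W(366,556,.0625);x=M-B
T=W(369,188,.0745);H=W(369,352,.074)
an=lambda v:np.degrees(np.arctan2(v[1],v[0]))
print('yaw',an(x),np.linalg.norm(x),'axis',B+x*52/94,H,'nose from hub',an(T-H),'mark from hub',an(M-H),np.linalg.norm(T-H))
a=cv2.imread('pics/scene0.png').astype(int);b=cv2.imread('pics/s9.png').astype(int)
c=np.hstack([cv2.resize(i[190:260,270:350].astype(np.uint8),None,fx=5,fy=5,interpolation=cv2.INTER_CUBIC) for i in(a,b)])
cv2.imwrite('pics/cmp.png',c)
E
```

```text
yaw 33.8839073106472 0.09230873888363814 axis [ 0.53409907 -0.06615941] [ 0.53437603 -0.06618364] nose from hub 34.4006750358561 mark from hub 34.1276259785466 0.03486451684251716
```

View pics/cmp.png

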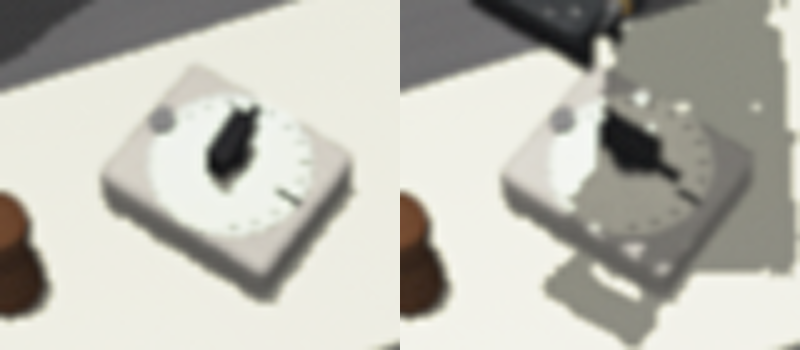

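The timer has not moved: its corners sit at the same pixels before and after. The pointer is on the mark within about 0.3°, and the button is up again. I hand the job in.

```bash
python3 -c "
from plant import r
print(r.job_done())"
```

```text
the job is handed in; nothing more can be done
None
```

The job is done and handed in at about 22 s. I turned the timer's dial about 97° clockwise to the long mark, pressed the start button fully down and let go.

- **Turning:** I gripped the bar and pushed down at 12–13 N the whole way. I eased the twist and the push off before opening the fingers.
- **Pointer:** In the last wrist view the pointer and mark were about 0.3° apart (34.4° against 34.1°).
- **Start button:** With the fingertips 1.7 mm above the top face, the force rose from 7.1 to 11.6 N over only 0.1 mm, so the button had reached its stop. Afterwards its top measured 62.6 mm high, back at the fully-up height.
- **Timer position:** The axis measured about 0.5 mm from where it started and the heading about 0.2° off, both within what I can measure. The before and after scene pictures of the timer match.
- **Everything else:** The other things looked unmoved in the final scene picture. The gripper ended clear above the timer with no contact force.

One disagreement: the calibrated position and the direct view of the fingers differed by about 0.7 mm on where the bar was. I centred by the view, and there was a side load of about 3 N during the turn.

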